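# Wedge the grater paddle into its drawer dock

## Robot

A 6-joint arm with a two-finger parallel gripper is mounted at the origin on the work surface. World frame = base frame: x ahead of the robot, y to its left, z up, the work surface at z = 0. Lengths are in m, angles in rad, forces in N, time in s.
With the tool pointing down it reaches from about 0.375 to 0.975 m from the base axis. Payload 3.8 kg.
Tool frame: the origin (TCP) lies between the finger pads; the fingertips stand 11 mm ahead of it and the grasp point (between the pads) lies 8 mm behind it; x points along the fingers, z is the direction in which the jaws open and shut, and the axes are right-handed (so a half turn about x gives the same grasp; the last joint's range is limited). The gripper opens to 85 mm and grips with 20 to 120 N. Pads are 22 mm wide; open, the fingers measure 114 mm over their backs; the gripper's body (76 mm by 85 mm) begins 54 mm behind the grasp point. The pads swing forward as they close: fully open they stand 13 mm farther back than shut.
Start: joints at [-1.327, 0.264, 1.604, -0, 1.274, -0.037], TCP at [0.187, -0.649, 0.242] pointing down, gripper open.
Joint ranges: [-2.63, 2.63], [-0.94, 2.18], [0.31, 2.57], [-1.31, 4.45], [0, 2.66], [-2.55, 2.55]. Speed limits (rad/s): [2.57, 2.57, 3.14, 3.14, 3.14, 3.14].

## Interface

Orientations are given as a rotation vector (axis times angle).
In Python, from workcell import bot gives the robot as it stands.
- The arm moves only by the tool step_arm, never from a script. Its argument "targets" is one flat list of numbers, 7 for each row, row after row: the shift along the tool's x, y, z in m, then the turn, a rotation vector about the tool's x, y, z in degrees, then the closure in counts, from 0 (fully open) to 255 (shut). A call has 1 to 20 rows; each row is the pose to reach, as a shift and turn from the pose commanded when the call began, along the tool's axes at that moment; what a row does not reach only later rows make up. A row lasts 1/8 s, in which the tool goes at most 62.5 mm and 10.7 degrees, less where a joint would pass 70% of its speed; a pose out of reach is approached as far as the arm can. A call with a gripper value outside its range is refused whole. The fingers move at their own pace and stop on an object; "squeeze" is the grip in N (left out, the last holds). Time passes only in rows, so rows that repeat a pose let the fingers close. It gives the time, the measured TCP pose, the force and the opening at its end, in the units of the state.
- bot.read_state(): the state, without advancing time (a new reading comes with each control period).
- bot.read_camera(name): name is "scene" or "top"; returns a dict with "frame" (480x640x3 uint8, red, green, blue), "depth" (480x640 float32, m along the optical axis (not along the pixel's ray), 0 where there is no reading), "fx", "fy", "cx", "cy" (pixels), "k1" (the pictures are not rectified: a ray, as slopes to the right and down, at radius r is drawn at 1 + k1 r^2 times it, then the intrinsics apply), "rvec" (rotation vector, rad) and "tvec" (3), from world to camera coordinates, as OpenCV has them. Camera axes: x right, y down, z forward; pixel columns grow to the right and rows downward; lengths in m; the calibration is good to about 2 mm. A picture is of the moment at which its call begins.
- bot.finish_job(): hands the job in, once; it reports no verdict.
The state is a dict: "time": time; "q": joint angles; "joint_vel": joint speeds; "joint_torque": joint torques, N m; "tool_pos": TCP position; "tcp_rot": TCP orientation; "wrist_force": force on the tool from outside, world axes, zero at the start; "torque": the same for the moment, N m; "width": opening from 0.0 (shut) to 1.0 (fully open).
Only numpy, scipy, OpenCV 4.12 (cv2) and the standard library are available. Lean on these libraries where they do the work, as an engineer would, in place of code of your own. Each camera call takes 0.05 s, during which the arm holds its last target.

## Task

Lift the grater paddle out of the pale rest block and push its tapered shank straight down into the socket of the dark dock block until it is wedged tight and friction alone holds it upright, then let go. Be firm but gentle: it takes about 20 N of push; do not force it or drop it in, and leave the tubes, the scoop and the garlic crusher alone.

Things in the scene. Friction and masses are not known exactly. Their poses are not given: they have to be found in the camera images.
- grater: grater paddle, 152 mm tall, upright, 0.09 to 0.18 kg. Origin: centre of the shank's lower tip; z up the tool. From the tip up: round steel shank, tapered for 36 mm (9 to 20 mm diameter), then straight to 66 mm; dark collar to 72 mm, 32 mm diameter; flat rasp plate 28 mm wide along y, 4 mm thick, to 132 mm; round beech cap. Starts hanging in the rest, collar on the rest's top
- grater_cap (a point): centre of the top face of the grater's round beech cap, 152 mm above the shank's tip. The cap is 32 mm in diameter and 20 mm high: grip it from above by its sides, or push on it
- rest: pale wooden rest block, 64 x 64 x 70 mm high, fixed in the drawer, a loose 22 mm hole down its middle. Origin: centre of its underside, z up. It may stand on either side of the drawer
- dock: dark wooden dock block, 64 x 64 x 62 mm high, fixed in the drawer, on the side away from the rest. Origin: centre of its underside, z up. In its middle a 27 mm hole, ringed with brass; inside, four brass spring jaws form a funnel and then a tapered socket matching the shank, set at a hidden height that differs by up to 22 mm from case to case
- dock_mouth (a point): centre of the dock's mouth, 62 mm above its underside. The shank first bites with its tip 31 to 53 mm below here; then the push needed grows by roughly 5 to 12 N per mm. About 20 N (15 to 25 N) wedges it tight; under 12 N it may stay loose, over 27 N can split the dock. No stop: seated, the collar stands 8 to 35 mm above. Friction then holds it, with no spring-back
- drawer: pulled-out wooden drawer, 380 (x) x 460 (y) x 60 mm high with 8 mm walls and floor, fixed. Origin: centre of its underside, on the work surface
- tube0: bystander: cork-topped glass tube, 28 mm diameter, 84 mm tall, upright on the drawer floor. Origin: centre of its underside
- tube1: bystander: second cork-topped glass tube, same size. Origin: centre of its underside
- scoop: bystander: black plastic scoop, 140 mm long, 42 mm wide, 24 mm high, lying on the drawer floor. Origin: on its underside near its middle, x along it to the bowl
- crusher: bystander: aluminium hand garlic crusher, 160 mm long, 40 mm wide, 29 mm high, lying on the drawer floor. Origin: on its underside near its middle, x along it to the hinge
There are look-alikes about, which are no part of the job. Of the things that look like the grater, the smaller one is meant.

How it is judged:
On the way:
1. the grater is lifted clear of the rest (z of grater in the frame of rest above 0.072 m), for 0.1 s.
At the end, for the whole second after the job is handed in: the grater stands still and upright (within 0.08 rad) in the dock, its tip within 4 mm of the socket's axis and less than 32 mm above the block's underside, and the jaws grip it with over 17 N in all (what a push of some 9 to 12 N leaves behind) (horizontal distance between grater and dock_mouth below 0.004 m and z of grater in the frame of dock below 0.032 m and angle between grater's own z axis and vertical below 0.08 rad and contact force between grater and dock above 17 N and linear speed of grater below 0.01 m/s); the robot touches nothing.
It fails at once if the shank is forced: the jaws bear on it with more than 50 N in all (a push of some 28 to 35 N) (contact force between grater and dock above 50 N).
It fails at once if the grater is dropped or rammed into the dock, faster than 0.25 m/s (horizontal distance between grater and dock_mouth below 0.012 m and z of grater in the frame of dock below 0.06 m and linear speed of grater above 0.25 m/s).
It fails at once if a bystander is shifted by more than 15 mm (distance of any of tube0, tube1, scoop, crusher from where it was at the start of the episode above 0.015 m).
It fails at once if a glass tube is tipped over (angle between any of tube0, tube1's own z axis and vertical above 0.5 rad).
It also fails if it takes over 42 s, if anything falls off the work surface, if the arm or the gripper's body presses on something with over 40 N, if the wrist force passes 120 N, or if a joint passes its speed limit or range.

## Working session

There is one attempt and no reset: what is moved stays moved. The work goes in short steps, Python scripts to look and compute and a tool call to move; the robot and the scene stay as the last step left them, time stands still between calls to the robot, and variables do not carry over. Pictures are saved under pics/ and viewed, and the job is handed in when it is done.

Besides the shell and the picture viewer there is one more tool, called after "Emit:" as a command line: name --argument value ..., lists and objects as JSON in quotes. step_arm: Moves the arm, as the interface text tells. Its arguments: {"type":"object","properties":{"targets":{"type":"array","items":{"type":"number"}},"squeeze":{"type":"number"}},"required":["targets"]}

```bash
mkdir -p pics; ls; python3 - <<'E'
from workcell import bot
import cv2,numpy as np
s=bot.read_state();print(s)
for n in("scene","top"):
    c=bot.read_camera(n);cv2.imwrite(f"pics/{n}0.png",c["frame"][:,:,::-1])
    np.savez(f"{n}0.npz",**c)
    print({k:v for k,v in c.items() if k not in("frame","depth")})
E
```

```text
pics
{'time': 0.0, 'q': array([-1.32691794e+00,  2.64718386e-01,  1.60538466e+00,  3.18715563e-05,
        1.27368000e+00, -3.68761540e-02]), 'joint_vel': array([ 0.00090389,  0.00079457, -0.00013332,  0.00080474,  0.00187244,
        0.00127231]), 'joint_torque': array([-1.05240251e-03, -5.15113020e+01, -3.67320693e+01,  6.03849412e-05,
        1.27893907e-02, -1.03637376e-05]), 'tool_pos': array([ 0.18688288, -0.64788082,  0.24097966]), 'tcp_rot': array([ 1.0013549 ,  1.33075426, -0.99901889]), 'wrist_force': array([-0.1814855 ,  0.46835791, -0.13154195]), 'torque': array([-0.02300442,  0.01645844,  0.02110083]), 'width': 1.0049686711059709}
{'fx': 541.6828529499019, 'fy': 541.6828529499019, 'cx': 321.604316743478, 'cy': 235.33183462456967, 'k1': -0.15500616326933792, 'rvec': array([ 2.06660364,  1.14021923, -0.47780866]), 'tvec': array([-0.41880308, -0.20855189,  1.48138153])}
{'fx': 609.4872116296654, 'fy': 609.4872116296654, 'cx': 312.8082818666219, 'cy': 240.58540044898183, 'k1': -0.04977025304713792, 'rvec': array([ 2.16925157, -2.03329038,  0.2272354 ]), 'tvec': array([0.07175032, 0.62396605, 0.958398  ])}
```

View pics/scene0.png

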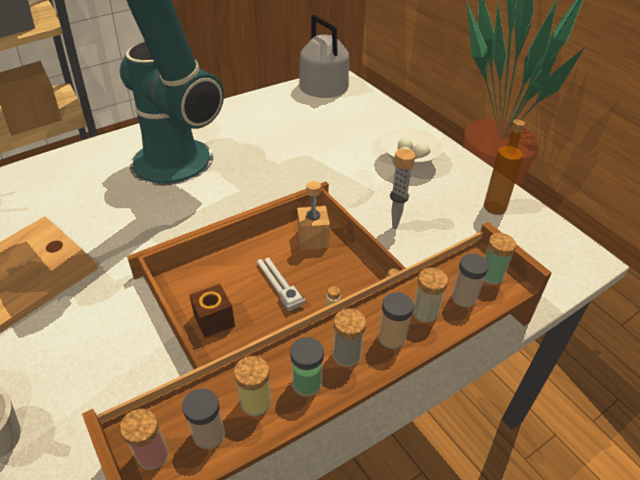

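View pics/top0.png

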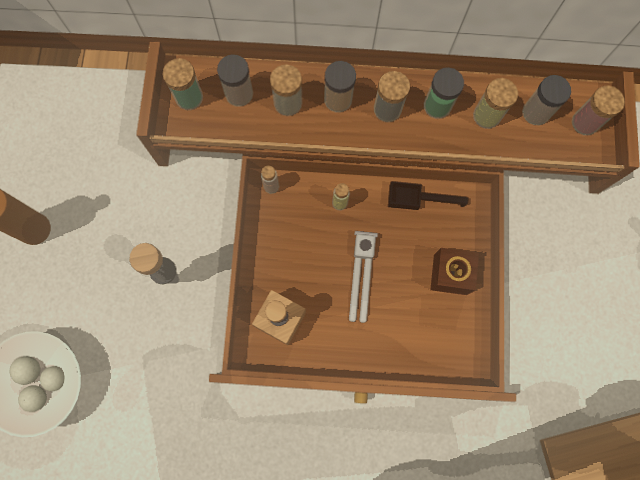

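The scene view has two candidates. The grater in the pale rest is at scene (314,188) and top (277,312). A larger look-alike stands on the table at scene (404,160) and top (146,257). The one in the rest is smaller and hangs by its collar in the rest, so it fits the description. I'll confirm with a crop and measure.

```bash
cat > h.py <<'E'
import numpy as np,cv2
def load(n): return dict(np.load(n,allow_pickle=True))
def K(c): return np.array([[c["fx"],0,c["cx"]],[0,c["fy"],c["cy"]],[0,0,1.]])
def D(c): return np.array([float(c["k1"]),0,0,0,0.])
def ray(c,uv):
    # iterate as given: drawn = ray*(1+k1 r^2)
    p=cv2.undistortPointsIter(np.array([[uv]],float),K(c),D(c),None,None,(3,50,1e-10))[0,0]
    R=cv2.Rodrigues(c["rvec"])[0]
    return -R.T@c["tvec"],R.T@np.array([p[0],p[1],1.]),
def onz(c,uv,z):
    o,d=ray(c,uv);return o+d*(z-o[2])/d[2]
def pd(c,uv):
    o,d=ray(c,uv);return o+d*float(c["depth"][int(round(uv[1])),int(round(uv[0]))])
def tri(c1,u1,c2,u2):
    A=[];b=[]
    M=np.zeros((3,3));v=np.zeros(3);L=[]
    for c,u in((c1,u1),(c2,u2)):
        o,d=ray(c,u);d=d/np.linalg.norm(d);P=np.eye(3)-np.outer(d,d);M+=P;v+=P@o;L.append((P,o))
    x=np.linalg.solve(M,v);return x,[np.linalg.norm(P@(x-o)) for P,o in L]
def proj(c,p): return cv2.projectPoints(np.array([p],float),c["rvec"],c["tvec"],K(c),D(c))[0][0,0]
E
python3 - <<'E'
from h import *
t=load("top0.npz");s=load("scene0.npz")
def crop(c,u,v,w,h,f):
    return cv2.resize(c["frame"][v:v+h,u:u+w,::-1],None,fx=f,fy=f,interpolation=cv2.INTER_CUBIC)
a=crop(t,235,275,80,80,5);b=crop(s,280,165,80,80,5)
d=crop(t,420,235,80,60,5);e=crop(s,180,275,80,60,5)
cv2.imwrite("pics/crops.png",cv2.resize(np.vstack([np.hstack([a,b]),np.hstack([d,e])]),(686,600)))
for uv in [(277,309),(277,330),(262,318),(458,268),(440,256),(456,285),(400,260),(340,320),(270,174),(341,189),(405,195),(146,252)]: print(uv,pd(t,uv).round(4))
E
```

```text
(277, 309) [0.4889 0.1572 0.1651]
(277, 330) [0.4642 0.1602 0.0772]
(262, 318) [0.482  0.186  0.0772]
(458, 268) [ 0.5957 -0.1444  0.0232]
(440, 256) [ 0.6054 -0.1031  0.0691]
(456, 285) [ 0.5574 -0.1301  0.072 ]
(400, 260) [ 0.6057 -0.0438  0.0118]
(340, 320) [0.4937 0.0563 0.0063]
(270, 174) [0.7222 0.191  0.0952]
(341, 189) [0.7045 0.0701 0.0924]
(405, 195) [ 0.7279 -0.0496  0.0069]
(146, 252) [0.5535 0.3494 0.2119]
```

View pics/crops.png

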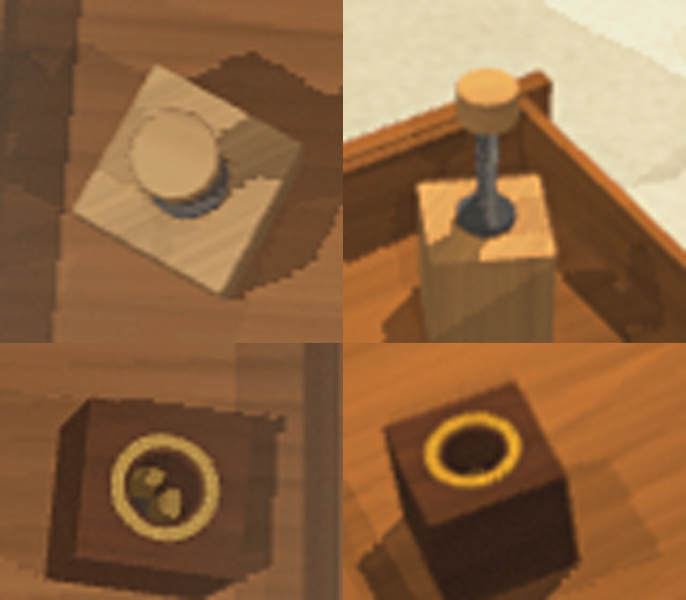

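The crop confirms it: the grater in the pale rest has a collar resting on the block and a small beech cap. The dark dock with its brass ring is at top (458,268) and scene (211,300).

```bash
python3 - <<'E'
from h import *
t=load("top0.npz");s=load("scene0.npz")
def cloud(c,box):
    u0,v0,u1,v1=box;uu,vv=np.meshgrid(np.arange(u0,u1),np.arange(v0,v1))
    p=cv2.undistortPointsIter(np.stack([uu,vv],-1).reshape(-1,1,2).astype(float),K(c),D(c),None,None,(3,50,1e-10))[:,0]
    R=cv2.Rodrigues(c["rvec"])[0];o=-R.T@c["tvec"]
    d=np.c_[p,np.ones(len(p))]@R
    return (o+d*c["depth"][v0:v1,u0:u1].reshape(-1,1)).reshape(v1-v0,u1-u0,3)
res={}
for n,c,cb,db in(("top",t,(235,275,315,355),(420,235,500,295)),("scene",s,(290,170,345,260),(180,275,260,340))):
    P=cloud(c,cb);z=P[...,2]
    m=((z>0.155)&(z<0.18)).astype(np.uint8)
    zt=np.median(z[m>0]); 
    hsv=cv2.cvtColor(c["frame"],cv2.COLOR_RGB2HSV)
    cs,_=cv2.findContours(m,cv2.RETR_EXTERNAL,cv2.CHAIN_APPROX_NONE);k=max(cs,key=cv2.contourArea)
    e=cv2.fitEllipse(k);uv=np.array(e[0])+cb[:2]
    print(n,"cap",uv,e[1],onz(c,uv,0.164).round(4),"zmed",zt,P[m>0].mean(0).round(4))
    if n=="top":
        r=(z>0.07)&(z<0.085);print("rest top z",np.median(z[r]),P[r].mean(0), cv2.minAreaRect((P[r][:,:2]*1000).astype(np.float32)))
    u0,v0,u1,v1=db;h=hsv[v0:v1,u0:u1];M=((h[...,0]>17)&(h[...,0]<32)&(h[...,1]>120)&(h[...,2]>130)).astype(np.uint8)
    cs,_=cv2.findContours(M,cv2.RETR_EXTERNAL,cv2.CHAIN_APPROX_NONE);k=max(cs,key=cv2.contourArea)
    e=cv2.fitEllipse(cv2.convexHull(k));ud=np.array(e[0])+db[:2]
    print(n,"ring",ud,e[1],onz(c,ud,0.070).round(4))
    Q=cloud(c,db);q=(Q[...,2]>0.062)&(Q[...,2]<0.08)
    print(" dock top z",np.median(Q[...,2][q]),cv2.minAreaRect((Q[q][:,:2]*1000).astype(np.float32)))
    res[n]=(uv,ud)
for i in(0,1): print(tri(t,res["top"][i],s,res["scene"][i]))
# drawer floor
Pf=cloud(t,(380,220,420,340));print("floor",np.median(Pf[...,2]))
# jaws in hole
u,v=res["top"][1].astype(int);print(cloud(t,(u-8,v-6,u+9,v+7))[...,2].round(3)[::2,::2])
# everything tall in the full top view
A=cloud(t,(0,0,640,480));z=A[...,2]
for lab,lo in(("rack",0.1),):
    m=(z>lo)&(A[...,0]>0.7);print(A[m].min(0),A[m].max(0))
E
```

```text
top cap [275.1428566  310.80838394] (20.35235023498535, 20.646484375) [0.4862 0.1598 0.164 ] zmed 0.1641849939797818 [0.4862 0.1597 0.1641]
rest top z 0.078709867490943 [0.48404898 0.15851157 0.07876091] ((486.76727294921875, 160.23622131347656), (64.40752410888672, 64.33283996582031), 65.16744232177734)
top ring [457.88777924 268.27685928] (23.541461944580078, 24.96992301940918) [ 0.5862 -0.1333  0.07  ]
 dock top z 0.07065744761004711 ((599.18359375, -151.70742797851562), (106.6701889038086, 97.97123718261719), 89.78453826904297)
scene cap [313.11234665 186.77029419] (12.20394515991211, 14.670432090759277) [0.492  0.1566 0.164 ] zmed 0.16423666825428884 [0.491  0.1573 0.1633]
scene ring [209.80891991 299.64483261] (16.55648422241211, 21.916532516479492) [ 0.5841 -0.1321  0.07  ]
 dock top z 0.07126012927793479 ((591.582275390625, -156.14010620117188), (77.73198699951172, 126.6048583984375), 11.542183876037598)
(array([0.48666178, 0.16005367, 0.15920272]), [np.float64(4.8476174710581405e-05), np.float64(4.847617471052313e-05)])
(array([ 0.58581929, -0.13274682,  0.07207412]), [np.float64(0.00010640962620341047), np.float64(0.00010640962620345132)])
floor 0.008619648764619514
[[0.073 0.071 0.067 0.056 0.058 0.06  0.067 0.072 0.071]
 [0.072 0.041 0.04  0.047 0.045 0.049 0.056 0.065 0.073]
 [0.071 0.039 0.036 0.043 0.041 0.038 0.044 0.061 0.068]
 [0.07  0.033 0.033 0.036 0.024 0.032 0.041 0.051 0.064]
 [0.07  0.024 0.027 0.008 0.016 0.043 0.042 0.049 0.067]
 [0.07  0.013 0.011 0.025 0.035 0.038 0.042 0.054 0.068]
 [0.072 0.069 0.009 0.028 0.035 0.043 0.04  0.057 0.068]]
[ 0.75407667 -0.41027889  0.10000146] [0.92803557 0.41003219 0.20560573]
```

```bash
cat > mv.py <<'E'
import numpy as np
from scipy.spatial.transform import Rotation as Ro
from workcell import bot
def st():
    s=bot.read_state();R=Ro.from_rotvec(s["tcp_rot"]).as_matrix();return s,R
def rel(p,s,R): return (R.T@(np.array(p)-s["tool_pos"])).round(4)
E
python3 - <<'E'
from mv import *
s,R=st();print(R.round(4));print(s["time"])
for p in [(0.49,-0.25,0.26),(0.4865,0.16,0.24),(0.4865,.16,.146)]:print(p,rel(p,s,R))
for yaw in (60,76,79,90):
    r=Ro.from_euler('z',yaw,degrees=True).as_matrix()@R
    print(yaw,r[:,2].round(3))
# desired: x exactly down, z axis (jaw) along +-y
for sg in(1,-1):
    G=np.column_stack([[0,0,-1],np.cross([0,sg,0],[0,0,-1]),[0,sg,0]]).astype(float)
    print(sg,np.linalg.det(G),np.degrees(Ro.from_matrix(R.T@G).as_rotvec()).round(2))
E
```

```text
[[-5.000e-04  9.608e-01  2.771e-01]
 [ 2.000e-03  2.771e-01 -9.608e-01]
 [-1.000e+00  0.000e+00 -2.000e-03]]
0.1
(0.49, -0.25, 0.26) [-0.0183  0.4015 -0.2984]
(0.4865, 0.16, 0.24) [ 0.0025  0.5118 -0.6933]
(0.4865, 0.16, 0.146) [ 0.0965  0.5118 -0.6931]
60 [ 0.971 -0.24  -0.002]
76 [ 0.999  0.036 -0.002]
79 [ 0.996  0.089 -0.002]
90 [ 0.961  0.277 -0.002]
1 1.0 [-1.6391e+02 -2.0000e-02 -1.7000e-01]
-1 1.0 [ 1.609e+01 -1.200e-01  1.000e-02]
```

Emit:
step_arm --targets '[-0.018,0.4,-0.3,-74,0.1,-0.1,0,-0.018,0.4,-0.3,-74,0.1,-0.1,0,-0.018,0.4,-0.3,-74,0.1,-0.1,0,-0.018,0.4,-0.3,-74,0.1,-0.1,0,-0.018,0.4,-0.3,-74,0.1,-0.1,0,-0.018,0.4,-0.3,-74,0.1,-0.1,0,-0.018,0.4,-0.3,-74,0.1,-0.1,0,-0.018,0.4,-0.3,-74,0.1,-0.1,0,-0.018,0.4,-0.3,-74,0.1,-0.1,0,0.002,0.512,-0.693,-74,0.1,-0.1,0,0.002,0.512,-0.693,-74,0.1,-0.1,0,0.002,0.512,-0.693,-74,0.1,-0.1,0,0.002,0.512,-0.693,-74,0.1,-0.1,0,0.002,0.512,-0.693,-74,0.1,-0.1,0,0.002,0.512,-0.693,-74,0.1,-0.1,0,0.002,0.512,-0.693,-74,0.1,-0.1,0,0.002,0.512,-0.693,-74,0.1,-0.1,0,0.002,0.512,-0.693,-74,0.1,-0.1,0]'

```text
time: 2.35
tool_pos: [0.4869, 0.1579, 0.2399]
tcp_rot: [-0.002, 1.574, -0.0]
wrist_force: [-0.1, -0.1, -0.5]
width: 0.998
```

```bash
python3 - <<'E'
from mv import *
s,R=st();print(R.round(4),s["time"],s["tool_pos"],s["q"],s["wrist_force"])
print(rel((0.4865,.16,.146),s,R))
G=np.column_stack([[0,0,-1],[0,-1,0],[1,0,0]]).astype(float);G[:,1]=np.cross(G[:,2],G[:,0])
print(np.degrees(Ro.from_matrix(R.T@G).as_rotvec()).round(2))
E
```

```text
[[-0.003  -0.0011  1.    ]
 [-0.0014  1.      0.001 ]
 [-1.     -0.0014 -0.003 ]] 2.35 [0.48687902 0.15792552 0.23989898] [ 2.65374195e-01 -4.33420703e-02  1.94773630e+00 -6.17609142e-04
  1.24043060e+00  2.64526300e-01] [-0.06870515 -0.11882907 -0.54898113]
[ 0.0939  0.0022 -0.0001]
[ 0.06 -0.17  0.08]
```

Emit:
step_arm --targets '[0.03,0.002,0,0,-0.17,0,0,0.06,0.002,0,0,-0.17,0,0,0.085,0.002,0,0,-0.17,0,0,0.094,0.002,0,0,-0.17,0,0,0.094,0.002,0,0,-0.17,0,0,0.094,0.002,0,0,-0.17,0,0]' --squeeze 80

```text
time: 3.1
tool_pos: [0.4878, 0.1609, 0.1476]
tcp_rot: [-0.0, 1.568, 0.001]
wrist_force: [0.2, 0.5, -0.5]
width: 0.994
```

```bash
python3 - <<'E'
from mv import *
import cv2
s,R=st();print(R.round(4)[:,0],s["time"],s["tool_pos"],s["wrist_force"])
c=bot.read_camera("scene");cv2.imwrite("pics/s1.png",cv2.resize(c["frame"][130:280,230:430,::-1],None,fx=4,fy=4))
E
```

```text
[ 2.9e-03  2.0e-04 -1.0e+00] 3.1 [0.48781844 0.16091817 0.14760581] [ 0.20597077  0.47179081 -0.54156715]
```

View pics/s1.png

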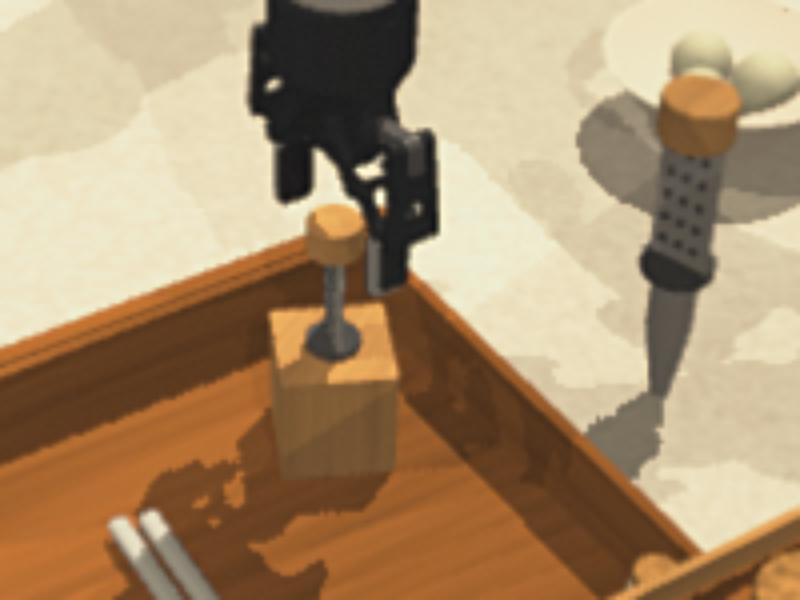

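The open jaws straddle the cap, at about (335,230) in the crop. I'll close now.

Emit:
step_arm --targets '[0.001,-0.0005,-0.001,0,0.08,0,0,0.001,-0.0005,-0.001,0,0.08,0,255,0.001,-0.0005,-0.001,0,0.08,0,255,0.001,-0.0005,-0.001,0,0.08,0,255,0.001,-0.0005,-0.001,0,0.08,0,255,0.001,-0.0005,-0.001,0,0.08,0,255,0.001,-0.0005,-0.001,0,0.08,0,255,0.001,-0.0005,-0.001,0,0.08,0,255]' --squeeze 80

```text
time: 4.15
tool_pos: [0.486, 0.1608, 0.1456]
tcp_rot: [-0.001, 1.571, 0.001]
wrist_force: [-0.5, -0.2, 3.6]
width: 0.351
```

```bash
python3 - <<'E'
from mv import *
import cv2
s,R=st();print(R.round(4)[:,0],s["time"],s["tool_pos"],s["wrist_force"],s["width"])
c=bot.read_camera("scene");cv2.imwrite("pics/s2.png",cv2.resize(c["frame"][130:280,230:430,::-1],None,fx=4,fy=4))
E
```

```text
[-1.e-04 -1.e-04 -1.e+00] 4.15 [0.48600837 0.16076818 0.14561841] [-0.52293034 -0.21835525  3.60487789] 0.35060691920224096
```

View pics/s2.png

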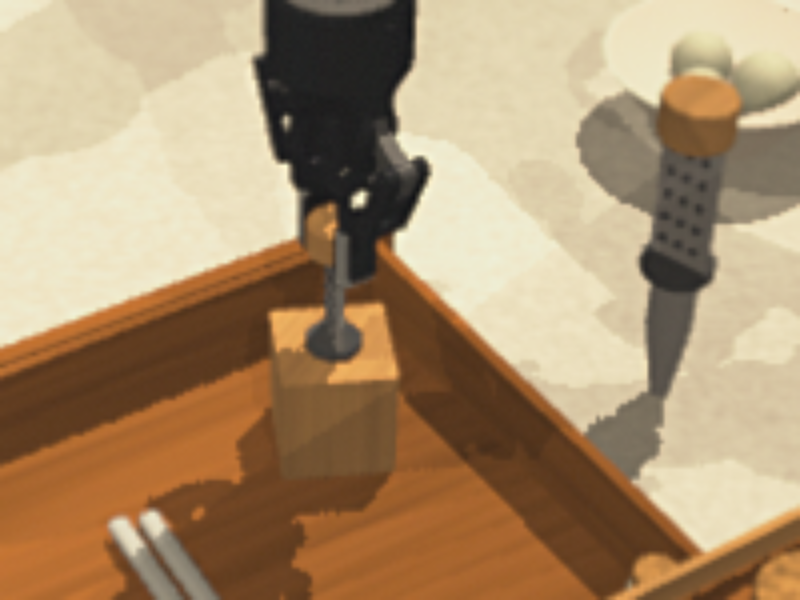

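Gripped: the opening reads about 30 mm and the pads are on the cap sides at (325,235) in the crop. Next is the lift.

Emit:
step_arm --targets '[-0.005,0,0,0,0,0,255,-0.025,0,0,0,0,0,255,-0.05,0,0,0,0,0,255,-0.075,0,0,0,0,0,255,-0.1,0,0,0,0,0,255,-0.105,0,0,0,0,0,255,-0.105,0,0,0,0,0,255,-0.105,0,0,0,0,0,255]'

```text
time: 5.2
tool_pos: [0.4849, 0.1604, 0.2486]
tcp_rot: [-0.002, 1.574, 0.0]
wrist_force: [-0.3, 0.2, -1.3]
width: 0.353
```

```bash
python3 - <<'E'
from mv import *
s,R=st();print(R.round(4),s["time"],s["tool_pos"],s["wrist_force"],s["width"])
print(rel((0.586,-.133,s["tool_pos"][2]),s,R))
E
```

```text
[[-0.0034 -0.0016  1.    ]
 [-0.0011  1.      0.0016]
 [-1.     -0.0011 -0.0034]] 5.2 [0.48486991 0.16042184 0.24859594] [-0.30027765  0.21994785 -1.26558877] 0.353498262796458
[-0.     -0.2936  0.1007]
```

Emit:
step_arm --targets '[0,-0.02,0.007,0,0,0,255,0,-0.06,0.02,0,0,0,255,0,-0.1,0.034,0,0,0,255,0,-0.14,0.048,0,0,0,255,0,-0.18,0.062,0,0,0,255,0,-0.22,0.075,0,0,0,255,0,-0.26,0.089,0,0,0,255,0,-0.285,0.097,0,0,0,255,0,-0.293,0.1,0,0,0,255,0,-0.293,0.1,0,0,0,255,0,-0.293,0.1,0,0,0,255,0,-0.293,0.1,0,0,0,255]'

```text
time: 6.7
tool_pos: [0.5861, -0.1311, 0.2504]
tcp_rot: [-0.002, 1.572, 0.002]
wrist_force: [0.0, 0.8, -1.6]
width: 0.347
```

```bash
python3 - <<'E'
from mv import *
import cv2
s,R=st();print(R.round(4),s["time"],s["tool_pos"],s["wrist_force"],s["width"])
for n in("scene","top"):
    c=bot.read_camera(n);np.savez(n+"2.npz",**c)
    u,v=(130,200) if n=="scene" else (370,180)
    cv2.imwrite(f"pics/{n}3.png",cv2.resize(c["frame"][v:v+150,u:u+200,::-1],None,fx=4,fy=4))
E
```

```text
[[-7.0e-04 -2.8e-03  1.0e+00]
 [-1.0e-04  1.0e+00  2.8e-03]
 [-1.0e+00 -1.0e-04 -7.0e-04]] 6.7 [ 0.58607395 -0.13107358  0.25037332] [ 0.03153967  0.77195403 -1.61581832] 0.34709132975176243
```

View pics/scene3.png

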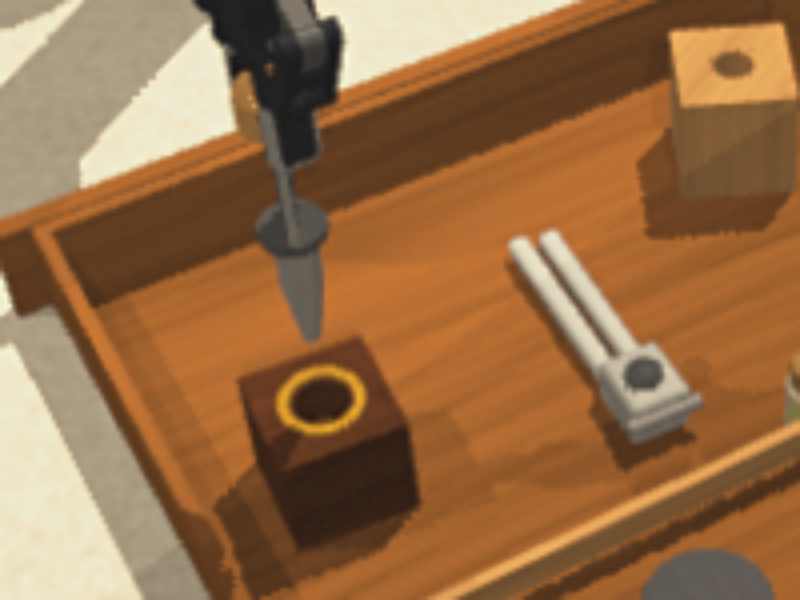

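View pics/top3.png

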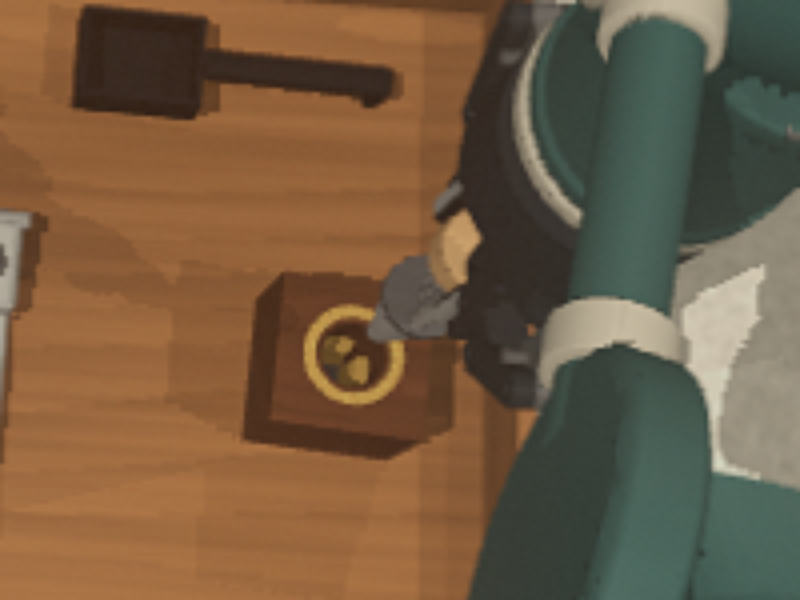

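Scene crop: the tip is at about (312,335) and the collar at (292,225), just above the ring at (322,400). Top crop: the tip is at (375,333), the collar around (420,298), and the ring at (355,354). Now I'll check tilt and lateral offset.

```bash
python3 - <<'E'
from h import *
t=load("top2.npz");s=load("scene2.npz")
for tip in((312,337),(313,341)):
    for tt in ((374,336),(372,340)):
        us=(130+tip[0]/4-.4,200+tip[1]/4-.4);ut=(370+tt[0]/4-.4,180+tt[1]/4-.4)
        print(tri(t,ut,s,us))
# predictions for a vertical tool at (x,y) tip z=.115
for z in(.115,.151,.181,.187): 
    for c,o in((s,(130,200)),(t,(370,180))):
        print(z,((proj(c,(.586,-.133,z))-o+.4)*4).round(0),end=' ')
    print()
# depth clouds: steel in scene crop
for c,box in((s,(185,240,220,290)),(t,(455,235,490,275))):
    u0,v0,u1,v1=box;uu,vv=np.meshgrid(np.arange(u0,u1),np.arange(v0,v1))
    pts=np.array([pd(c,(a,b)) for a,b in zip(uu.ravel(),vv.ravel())])
    hs=cv2.cvtColor(c["frame"],cv2.COLOR_RGB2HSV)[v0:v1,u0:u1].reshape(-1,3)
    m=(pts[:,2]>.1)&(pts[:,2]<.2)&(hs[:,1]<90)&(np.hypot(pts[:,0]-.586,pts[:,1]+.133)<.03)
    for lo in np.arange(.1,.2,.01):
        k=m&(pts[:,2]>=lo)&(pts[:,2]<lo+.01)
        if k.sum()>3: print(round(lo,2),k.sum(),pts[k].mean(0).round(4),np.ptp(pts[k],0).round(3))
E
```

```text
(array([ 0.58558815, -0.13112346,  0.11527626]), [np.float64(3.193118833187871e-05), np.float64(3.193118833191088e-05)])
(array([ 0.58420962, -0.13070903,  0.11375425]), [np.float64(3.772906577407497e-05), np.float64(3.772906577409674e-05)])
(array([ 0.5861017 , -0.13140124,  0.11318687]), [np.float64(0.0002096478869712538), np.float64(0.00020964788697114292)])
(array([ 0.58472126, -0.13098649,  0.11165726]), [np.float64(0.00020433650049861342), np.float64(0.00020433650049860364)])
0.115 [309. 340.] 0.115 [379. 335.] 
0.151 [299. 285.] 0.151 [401. 318.] 
0.181 [290. 238.] 0.181 [422. 303.] 
0.187 [288. 228.] 0.187 [426. 300.] 
0.12 13 [ 0.5907 -0.1326  0.1248] [0.005 0.008 0.008]
0.13 19 [ 0.5918 -0.1339  0.1344] [0.006 0.01  0.009]
0.14 24 [ 0.5941 -0.1333  0.145 ] [0.007 0.013 0.01 ]
0.15 40 [ 0.595  -0.1338  0.1557] [0.01  0.018 0.01 ]
0.16 41 [ 0.5948 -0.1338  0.1653] [0.011 0.018 0.01 ]
0.17 30 [ 0.595  -0.134   0.1734] [0.01  0.017 0.007]
0.18 118 [ 0.5912 -0.1329  0.1882] [0.032 0.031 0.008]
0.19 71 [ 0.5905 -0.1328  0.1922] [0.028 0.03  0.009]
0.12 6 [ 0.5845 -0.1282  0.1254] [0.006 0.005 0.006]
0.13 5 [ 0.5828 -0.1272  0.1358] [0.005 0.003 0.008]
0.14 8 [ 0.5825 -0.1266  0.1443] [0.009 0.005 0.009]
0.15 18 [ 0.5814 -0.1264  0.1561] [0.013 0.011 0.006]
0.16 12 [ 0.5821 -0.1249  0.1637] [0.011 0.007 0.006]
0.18 124 [ 0.5855 -0.1264  0.1885] [0.03  0.024 0.006]
0.19 76 [ 0.5857 -0.1258  0.1922] [0.029 0.017 0.01 ]
```

Emit:
step_arm --targets '[0.01,-0.0015,0,0,0,0,255,0.02,-0.0015,0,0,0,0,255,0.03,-0.0015,0,0,0,0,255,0.04,-0.0015,0,0,0,0,255,0.045,-0.0015,0,0,0,0,255,0.045,-0.0015,0,0,0,0,255,0.045,-0.0015,0,0,0,0,255]' --squeeze 100

```text
time: 7.68
tool_pos: [0.5866, -0.1338, 0.2057]
tcp_rot: [-0.002, 1.571, 0.001]
wrist_force: [0.4, -0.1, -1.6]
width: 0.351
```

```bash
python3 - <<'E'
from mv import *
import cv2
s,R=st();print(R.round(4)[:,0],s["time"],s["tool_pos"],s["wrist_force"],s["torque"],s["width"])
I=[]
for n in("scene","top"):
    c=bot.read_camera(n)
    u,v=(175,250) if n=="scene" else (425,235)
    I.append(cv2.resize(c["frame"][v:v+75,u:u+66,::-1],None,fx=6,fy=6))
cv2.imwrite("pics/b4.png",np.hstack(I))
from h import proj,load
for n,o in(("scene",(175,250)),("top",(425,235))):
  c=load(n+"2.npz")
  print([((proj(c,(.586,-.133,z))-o+.4)*6).round(0) for z in(.071,.142)])
E
```

```text
[ 0.e+00 -5.e-04 -1.e+00] 7.675 [ 0.58655269 -0.13376053  0.20571291] [ 0.4206338  -0.08702433 -1.58828437] [ 0.02989821  0.0140925  -0.04124524] 0.3505385579340941
[array([211., 303.]), array([182., 149.])]
[array([199., 202.]), array([263., 154.])]
```

View pics/b4.png

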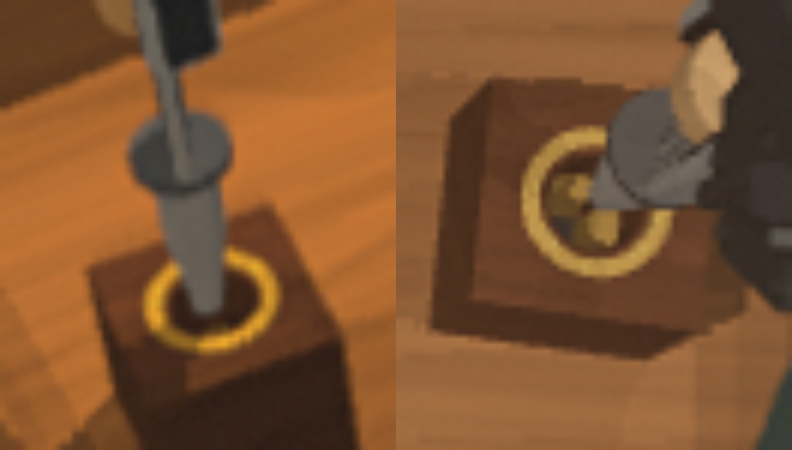

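The tip enters the ring centred to about 1 mm: scene crop (207,312) against the ring centre (211,300), top crop (600,205). I'll keep descending.

Emit:
step_arm --targets '[0.006,0,0,0,0,0,255,0.012,0,0,0,0,0,255,0.018,0,0,0,0,0,255,0.023,0,0,0,0,0,255,0.026,0,0,0,0,0,255,0.028,0,0,0,0,0,255,0.028,0,0,0,0,0,255]'

```text
time: 8.65
tool_pos: [0.5862, -0.1337, 0.1772]
tcp_rot: [-0.001, 1.572, 0.001]
wrist_force: [-0.5, -0.6, -0.9]
width: 0.342
```

Emit:
step_arm --targets '[0.001,0,0,0,0,0,255,0.002,0,0,0,0,0,255,0.002,0,0,0,0,0,255]'

```text
time: 9.02
tool_pos: [0.5862, -0.1337, 0.1753]
tcp_rot: [-0.001, 1.572, 0.001]
wrist_force: [-0.6, -0.1, -1.2]
width: 0.347
```

Emit:
step_arm --targets '[0.001,0,0,0,0,0,255,0.0015,0,0,0,0,0,255,0.0015,0,0,0,0,0,255]'

```text
time: 9.4
tool_pos: [0.5862, -0.1337, 0.1737]
tcp_rot: [-0.001, 1.572, 0.001]
wrist_force: [-0.4, -1.2, -0.9]
width: 0.348
```

Emit:
step_arm --targets '[0.001,0,0,0,0,0,255,0.0015,0,0,0,0,0,255,0.0015,0,0,0,0,0,255]'

```text
time: 9.78
tool_pos: [0.5862, -0.1337, 0.1722]
tcp_rot: [-0.001, 1.572, 0.001]
wrist_force: [0.0, -0.3, -0.9]
width: 0.347
```

Emit:
step_arm --targets '[0.001,0,0,0,0,0,255,0.0015,0,0,0,0,0,255,0.0015,0,0,0,0,0,255]'

```text
time: 10.15
tool_pos: [0.5861, -0.1337, 0.1707]
tcp_rot: [-0.001, 1.572, 0.001]
wrist_force: [0.7, 0.1, -1.1]
width: 0.348
```

Emit:
step_arm --targets '[0.001,0,0,0,0,0,255,0.0015,0,0,0,0,0,255,0.0015,0,0,0,0,0,255]'

```text
time: 10.52
tool_pos: [0.5862, -0.1337, 0.1692]
tcp_rot: [-0.001, 1.572, 0.001]
wrist_force: [-0.3, 0.6, -0.8]
width: 0.344
```

Emit:
step_arm --targets '[0.001,0,0,0,0,0,255,0.0015,0,0,0,0,0,255,0.0015,0,0,0,0,0,255]'

```text
time: 10.9
tool_pos: [0.5861, -0.1337, 0.1677]
tcp_rot: [-0.001, 1.572, 0.001]
wrist_force: [0.6, 0.6, -1.3]
width: 0.347
```

Emit:
step_arm --targets '[0.001,0,0,0,0,0,255,0.0015,0,0,0,0,0,255,0.0015,0,0,0,0,0,255]'

```text
time: 11.28
tool_pos: [0.5861, -0.1337, 0.1662]
tcp_rot: [-0.001, 1.572, 0.001]
wrist_force: [-0.7, -0.3, -1.6]
width: 0.341
```

Emit:
step_arm --targets '[0.001,0,0,0,0,0,255,0.0015,0,0,0,0,0,255,0.0015,0,0,0,0,0,255]'

```text
time: 11.65
tool_pos: [0.5862, -0.1337, 0.1647]
tcp_rot: [-0.001, 1.572, 0.001]
wrist_force: [-0.7, -0.6, 0.5]
width: 0.346
```

Emit:
step_arm --targets '[0.0005,0,0,0,0,0,255,0.001,0,0,0,0,0,255,0.001,0,0,0,0,0,255]'

```text
time: 12.02
tool_pos: [0.5862, -0.1337, 0.1638]
tcp_rot: [-0.001, 1.572, 0.001]
wrist_force: [0.6, -0.7, -0.5]
width: 0.341
```

Emit:
step_arm --targets '[0.0005,0,0,0,0,0,255,0.001,0,0,0,0,0,255,0.001,0,0,0,0,0,255]'

```text
time: 12.4
tool_pos: [0.5861, -0.1337, 0.1627]
tcp_rot: [-0.001, 1.572, 0.001]
wrist_force: [-0.2, -1.1, -0.9]
width: 0.348
```

Emit:
step_arm --targets '[0.001,0,0,0,0,0,255,0.0015,0,0,0,0,0,255,0.0015,0,0,0,0,0,255]'

```text
time: 12.78
tool_pos: [0.5862, -0.1336, 0.1612]
tcp_rot: [-0.001, 1.572, 0.001]
wrist_force: [-0.2, 0.6, -1.9]
width: 0.344
```

Emit:
step_arm --targets '[0.001,0,0,0,0,0,255,0.0015,0,0,0,0,0,255,0.0015,0,0,0,0,0,255]'

```text
time: 13.15
tool_pos: [0.5862, -0.1337, 0.1597]
tcp_rot: [-0.001, 1.572, 0.001]
wrist_force: [-0.3, -0.5, -2.1]
width: 0.345
```

Emit:
step_arm --targets '[0.001,0,0,0,0,0,255,0.0015,0,0,0,0,0,255,0.0015,0,0,0,0,0,255]'

```text
time: 13.52
tool_pos: [0.5861, -0.1337, 0.1582]
tcp_rot: [-0.001, 1.572, 0.001]
wrist_force: [0.5, 1.2, -1.1]
width: 0.343
```

Emit:
step_arm --targets '[0.001,0,0,0,0,0,255,0.0015,0,0,0,0,0,255,0.0015,0,0,0,0,0,255]'

```text
time: 13.9
tool_pos: [0.586, -0.1336, 0.1567]
tcp_rot: [-0.001, 1.572, 0.001]
wrist_force: [-0.7, 1.3, 0.4]
width: 0.347
```

Emit:
step_arm --targets '[0.0005,0,0,0,0,0,255,0.001,0,0,0,0,0,255,0.001,0,0,0,0,0,255]'

```text
time: 14.28
tool_pos: [0.586, -0.1337, 0.1558]
tcp_rot: [-0.001, 1.572, 0.001]
wrist_force: [-2.5, 0.6, -0.5]
width: 0.343
```

Emit:
step_arm --targets '[0.0005,0,0,0,0,0,255,0.001,0,0,0,0,0,255,0.001,0,0,0,0,0,255]'

```text
time: 14.65
tool_pos: [0.586, -0.1336, 0.1547]
tcp_rot: [-0.001, 1.572, 0.001]
wrist_force: [-2.2, 1.0, -0.5]
width: 0.349
```

A small side force shows the funnel touching, so I'll ease 0.5 mm toward -x.

Emit:
step_arm --targets '[0.0005,0.0002,-0.0005,0,0,0,255,0.001,0.0002,-0.0005,0,0,0,255,0.001,0.0002,-0.0005,0,0,0,255]'

```text
time: 15.02
tool_pos: [0.5858, -0.1335, 0.1538]
tcp_rot: [-0.001, 1.571, 0.001]
wrist_force: [-1.6, 1.1, -0.1]
width: 0.343
```

Emit:
step_arm --targets '[0.0005,0.0003,-0.0005,0,0,0,255,0.001,0.0003,-0.0005,0,0,0,255,0.001,0.0003,-0.0005,0,0,0,255]'

```text
time: 15.4
tool_pos: [0.5854, -0.1332, 0.1528]
tcp_rot: [-0.001, 1.571, 0.001]
wrist_force: [-0.5, 0.9, -1.0]
width: 0.343
```

Emit:
step_arm --targets '[0.0005,0.0002,-0.0002,0,0,0,255,0.001,0.0002,-0.0002,0,0,0,255,0.001,0.0002,-0.0002,0,0,0,255]'

```text
time: 15.78
tool_pos: [0.5851, -0.133, 0.1517]
tcp_rot: [-0.001, 1.571, 0.001]
wrist_force: [-0.2, 1.1, -0.9]
width: 0.346
```

Emit:
step_arm --targets '[0.0005,0.0002,0,0,0,0,255,0.001,0.0002,0,0,0,0,255,0.001,0.0002,0,0,0,0,255]'

```text
time: 16.15
tool_pos: [0.5851, -0.1328, 0.1509]
tcp_rot: [-0.001, 1.571, 0.001]
wrist_force: [0.7, 0.6, -1.2]
width: 0.346
```

Emit:
step_arm --targets '[0.0005,0,0,0,0,0,255,0.001,0,0,0,0,0,255,0.001,0,0,0,0,0,255]'

```text
time: 16.52
tool_pos: [0.5852, -0.1329, 0.1503]
tcp_rot: [-0.002, 1.571, 0.001]
wrist_force: [-0.2, 0.3, 2.8]
width: 0.344
```

Bite: the push is about 4 N. From here I'll use small steps.

Emit:
step_arm --targets '[0.0005,0,0,0,0,0,255,0.001,0,0,0,0,0,255,0.001,0,0,0,0,0,255]'

```text
time: 16.9
tool_pos: [0.5853, -0.1329, 0.1498]
tcp_rot: [-0.002, 1.571, 0.001]
wrist_force: [-1.1, 0.9, 7.1]
width: 0.347
```

Emit:
step_arm --targets '[0.0005,0,0,0,0,0,255,0.001,0,0,0,0,0,255,0.001,0,0,0,0,0,255]'

```text
time: 17.27
tool_pos: [0.5854, -0.1331, 0.1495]
tcp_rot: [-0.002, 1.57, 0.001]
wrist_force: [-2.5, 1.4, 9.5]
width: 0.346
```

Emit:
step_arm --targets '[0.0005,0.0002,-0.0003,0,0,0,255,0.001,0.0002,-0.0003,0,0,0,255,0.001,0.0002,-0.0003,0,0,0,255]'

```text
time: 17.65
tool_pos: [0.5855, -0.133, 0.1492]
tcp_rot: [-0.002, 1.57, 0.0]
wrist_force: [-3.3, 1.3, 12.3]
width: 0.343
```

Emit:
step_arm --targets '[0.0005,0.0002,-0.0004,0,0,0,255,0.001,0.0002,-0.0006,0,0,0,255,0.001,0.0002,-0.0006,0,0,0,255]'

```text
time: 18.02
tool_pos: [0.5854, -0.1329, 0.149]
tcp_rot: [-0.003, 1.568, 0.0]
wrist_force: [-3.2, 0.1, 14.5]
width: 0.345
```

Emit:
step_arm --targets '[0.0005,0,-0.0004,0,0,0,255,0.001,0,-0.0007,0,0,0,255,0.001,0,-0.0007,0,0,0,255]'

```text
time: 18.4
tool_pos: [0.5852, -0.1331, 0.1488]
tcp_rot: [-0.003, 1.567, -0.0]
wrist_force: [-3.7, 1.3, 17.0]
width: 0.345
```

Emit:
step_arm --targets '[0.0005,0,-0.0003,0,0,0,255,0.0008,0,-0.0005,0,0,0,255,0.0008,0,-0.0005,0,0,0,255]'

```text
time: 18.77
tool_pos: [0.5851, -0.1332, 0.1486]
tcp_rot: [-0.003, 1.566, -0.0]
wrist_force: [-3.8, 1.5, 19.8]
width: 0.345
```

```bash
python3 - <<'E'
from mv import *
import cv2
s,R=st();print(R.round(4)[:,0],s["wrist_force"])
I=[]
for n in("scene","top"):
    c=bot.read_camera(n)
    u,v=(175,250) if n=="scene" else (425,235)
    I.append(cv2.resize(c["frame"][v:v+75,u:u+66,::-1],None,fx=6,fy=6))
cv2.imwrite("pics/b5.png",np.hstack(I))
s,R=st();print(s["wrist_force"],s["torque"],s["tool_pos"])
E
```

```text
[ 0.0047 -0.0021 -1.    ] [-3.84026037  1.54509701 19.76368868]
[-3.48703334  0.88527979 18.55113795] [ 0.3089077   0.97069533 -0.01369186] [ 0.58510855 -0.13315568  0.1486009 ]
```

View pics/b5.png

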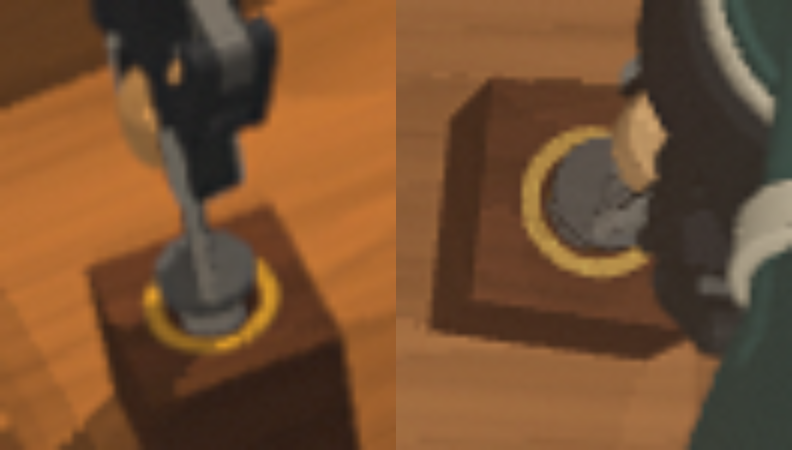

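The shank is wedged at a push of about 20 N. The collar stands just above the ring, at scene crop (205,270). Before releasing I'll take the load off the arm.

Emit:
step_arm --targets '[-0.0008,0,0.0003,0,0,0,255,-0.0015,0,0.0006,0,0,0,255,-0.0022,0,0.0009,0,0,0,255,-0.0022,0,0.0009,0,0,0,255]'

```text
time: 19.38
tool_pos: [0.5852, -0.1329, 0.1487]
tcp_rot: [-0.002, 1.568, 0.0]
wrist_force: [-2.1, 2.2, 9.7]
width: 0.344
```

Emit:
step_arm --targets '[-0.0008,-0.0001,0,0,0,0,255,-0.0014,-0.0002,0.0003,0,0,0,255,-0.002,-0.0003,0.0003,0,0,0,255,-0.002,-0.0003,0.0003,0,0,0,255]'

```text
time: 19.88
tool_pos: [0.5848, -0.1328, 0.1488]
tcp_rot: [-0.002, 1.57, 0.001]
wrist_force: [0.5, 0.9, 4.9]
width: 0.344
```

Emit:
step_arm --targets '[-0.0006,0,0,0,0,0,255,-0.0006,0,0,0,0,0,255,-0.0006,0,0,0,0,0,150,-0.0006,0,0,0,0,0,100,-0.0006,0,0,0,0,0,50,-0.0006,0,0,0,0,0,0,-0.0006,0,0,0,0,0,0,-0.0006,0,0,0,0,0,0,-0.0006,0,0,0,0,0,0]' --squeeze 20

```text
time: 21.0
tool_pos: [0.5841, -0.1327, 0.1489]
tcp_rot: [-0.002, 1.571, 0.001]
wrist_force: [0.8, 0.6, -0.7]
width: 1.002
```

```bash
python3 - <<'E'
from mv import *
import cv2
s,R=st();print(s["time"],s["wrist_force"],s["width"],s["tool_pos"])
c=bot.read_camera("scene");cv2.imwrite("pics/s6.png",cv2.resize(c["frame"][210:330,140:300,::-1],None,fx=5,fy=5))
E
```

```text
21.0 [ 0.8498802   0.56845404 -0.65599619] 1.0017324205671112 [ 0.584114   -0.13269287  0.14885247]
```

View pics/s6.png

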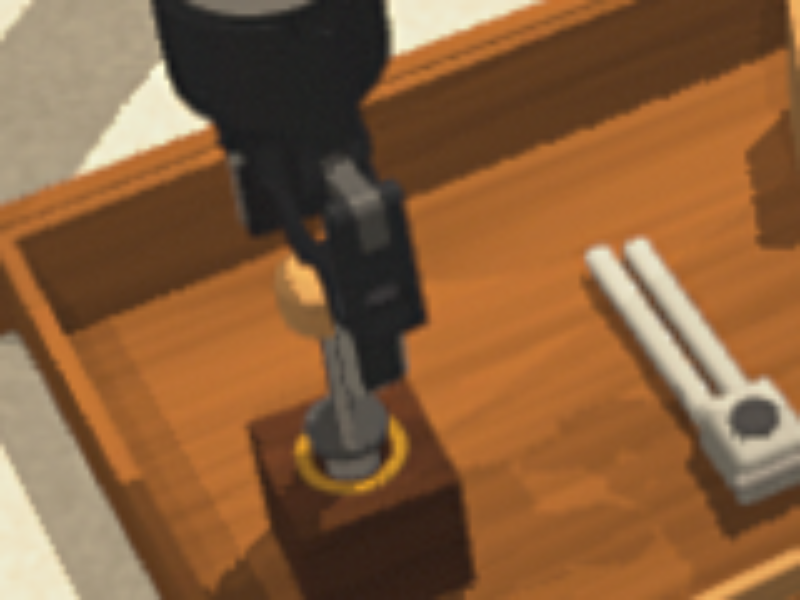

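The jaws are open and the grater stands in the dock, with its collar at (345,425) in the crop. Next I'll retreat upward.

Emit:
step_arm --targets '[-0.02,0,0,0,0,0,0,-0.05,0,0,0,0,0,0,-0.09,0,0,0,0,0,0,-0.1,0.04,0,0,0,0,0,-0.1,0.1,0,0,0,0,0,-0.1,0.15,-0.03,0,0,0,0,-0.1,0.2,-0.06,0,0,0,0,-0.1,0.2,-0.06,0,0,0,0,-0.1,0.2,-0.06,0,0,0,0]'

```text
time: 22.18
tool_pos: [0.5245, 0.0673, 0.2503]
tcp_rot: [-0.003, 1.569, 0.002]
wrist_force: [0.1, -0.6, -0.1]
width: 0.996
```

```bash
python3 - <<'E'
from h import *
from workcell import bot
I=[]
for n in("scene","top"):
    c=bot.read_camera(n)
    u,v=(165,220) if n=="scene" else (410,215)
    I.append(cv2.resize(c["frame"][v:v+110,u:u+75,::-1],None,fx=5,fy=5))
    np.savez(n+"3.npz",**c)
    b=(180,225,240,330) if n=="scene" else(430,230,510,300)
    P=np.array([pd(c,(a,d)) for d in range(b[1],b[3]) for a in range(b[0],b[2])])
    P=P[np.hypot(P[:,0]-.586,P[:,1]+.133)<.03];z=P[P[:,2]>.1]
    zt=np.percentile(z[:,2],95);k=np.abs(P[:,2]-zt)<.005
    print(n,"cap",P[k].mean(0).round(4),zt.round(4),k.sum())
cv2.imwrite("pics/b7.png",np.hstack(I))
print(bot.read_state()["time"])
E
```

```text
scene cap [ 0.5877 -0.1337  0.1679] 0.1697 185
top cap [ 0.5853 -0.133   0.168 ] 0.1703 316
22.275
```

View pics/b7.png

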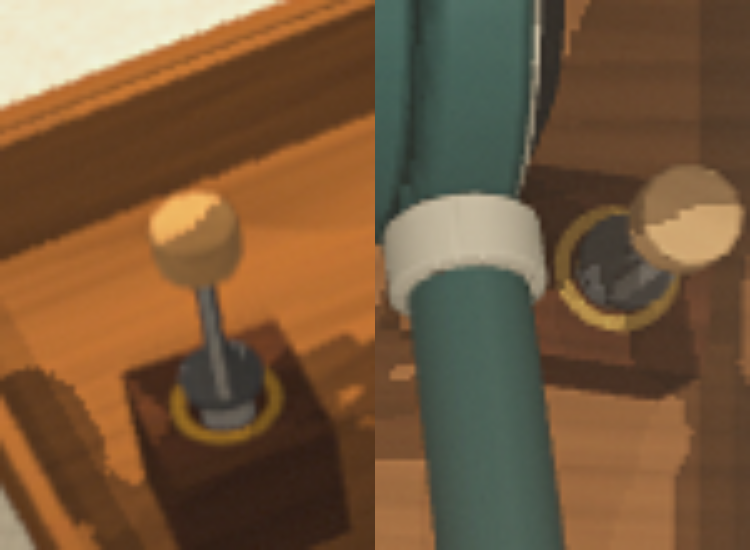

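The grater stands alone and upright. Its cap is at (0.585,-0.133), over the dock centre, and its top height of about 0.168 m puts the tip about 8 mm above the dock's underside.

```bash
python3 -c "
from workcell import bot
print(bot.finish_job())"
```

```text
the job is handed in; nothing more can be done
None
```

I lifted the smaller grater out of the pale rest, pushed it down into the dark dock, let go and handed the job in at about 22 s of the 42 s allowed. No verdict was reported.

- **Push:** The shank first bit with its tip about 54 mm below the mouth, a millimetre past the stated range and within my measuring error. I pressed in steps of 1 mm or less. The last two wrist readings were 19.8 and 18.6 N up, so with the tool's weight added the push was about 20 N. I took most of the load off the arm before opening the jaws, and the grater stayed put.
- **Final position:** The depth images from both cameras put the cap about 1 to 2 mm from the dock's axis. The cap top is at z ≈ 0.168 m, so the tip is about 8 mm above the block's underside, where the limit is 32 mm.
- **Disagreements:** A side force of up to 3.8 N appeared during the push and did not go away with small sideways shifts; it was gone once I unloaded. The two cameras differ by about 2 mm on the cap's x position, which is within the calibration.
- **Not checked:** I could not measure the jaws' grip directly. I did not re-measure the tubes, scoop or crusher, but the arm never came near them.

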